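# Set a wine-case lid up on the bench hook for sawing

## Task

The new pine lid for a half-bottle wine case is to be sawn to length at its pencil line: set it up on the bench hook for the cut. Without gripping or lifting it, push it with the fingertips until its far long side lies flush against the hook's fence all along, and its right-hand end hangs out over the hook's right end with the pencil line just clear of the hook, about 5 mm out. Leave the lemon, cork and wine glass where they are.

Things in the scene. Friction and masses are not known exactly. Their poses are not given: they have to be found in the camera images.
- bench_hook: Reddish-brown wooden bench hook, fixed on the counter's front edge, always square to x and y: base board 320 mm deep (x), 260 mm wide (y), 18 mm thick, with a fence 31 mm deep and 26 mm high on top along the whole far side. Origin: centre of the base's underside, on the counter; its top is 18 mm higher. A green pencil lies on it near the front.
- hook_right_end (a point): Top edge of the bench hook's right (-y) end, in the middle of its depth; 130 mm to the right of the hook's origin, 18 mm above the counter.
- fence_face (a point): Foot of the fence's face toward the robot, at mid-width, level with the base's top; 129 mm beyond (+x) the hook's origin. The face is upright and runs along y for 130 mm either way.
- case_lid: Loose pale pine board flat on the bench hook, 280 mm long (own y), 100 mm wide (own x), 8 mm thick, about 110 g; too wide to grip. Origin: centre of its underside. It starts 2 to 5 cm short of the fence, up to 9 degrees askew, and 5 to 10 cm too far left, its left end past the hook's left end. A push of 1 to 2 N slides it.
- lid_mid (a point): Centre of the pine lid (half-way up its thickness).
- lid_line (a point): Middle of the dark pencil line drawn across the lid's top face, 40 mm from the lid's right-hand (-y) end and 100 mm from the lid's centre; the waste between line and end is marked with three short pencil strokes.
- lid_left_end (a point): Middle of the lid's left-hand (+y) end face, half-way up its thickness.
- lid_far_left (a point): The lid's corner on its far (fence, +x) side at its left-hand end, half-way up its thickness.
- lid_far_right (a point): The lid's corner on its far (fence, +x) side at its right-hand end, half-way up its thickness.
- lever_corker: Dark green bench corker, a fixed tall stand on the counter, left of the work and not part of it: base plate 250 mm (x) by 176 mm (y), two posts, a head at 370 to 500 mm and above it, up to 770 mm high, a wooden lever handle that leans 155 mm toward the robot. Origin: under its middle (plate from 95 mm before to 155 mm beyond it). Keep the arm clear of it.
- lemon: Loose lemon, 67 x 51 x 49 mm, on the counter to the left of the hook. Not to be moved. Origin: centre of its underside.
- cork: Loose wine cork standing upright, 24 mm thick and 43 mm high, on the counter to the left of the hook (it and the lemon may have changed places). Not to be moved. Origin: centre of its underside.
- wine_glass: Loose empty stemmed wine glass, 81 mm wide and 202 mm high, standing on the counter behind the fence. Not to be moved. Origin: centre of its foot's underside.

How it is judged (in metres and radians):
At the end, for the whole second after the job is handed in: The pencil line lies 0 to 10 mm beyond the hook's right end; both far corners of the lid are within 3 mm of the fence's face; the lid lies flat on the hook (within 0.03 rad) at rest; lemon, cork and wine glass are within 30 mm of where they stood and the glass is upright (y of lid_line in the frame of bench_hook between -0.14 and -0.13 m and x of each of lid_far_left, lid_far_right in the frame of bench_hook above 0.126 m and angle between case_lid's own z axis and vertical below 0.03 rad and z of lid_mid in the frame of bench_hook below 0.025 m and linear speed of case_lid below 0.01 m/s and distance of each of lemon, cork, wine_glass from where it was at the start of the episode below 0.03 m and angle between wine_glass's own z axis and vertical below 0.1 rad); the robot touches nothing.
It fails at once if the lid is lifted more than 10 mm off the bench hook (z of lid_mid in the frame of bench_hook above 0.032 m).
It fails at once if the lid is tipped up (angle between case_lid's own z axis and vertical above 0.15 rad).
It fails at once if the lemon, cork or wine glass is moved more than 30 mm (distance of any of lemon, cork, wine_glass from where it was at the start of the episode above 0.03 m).
It fails at once if the wine glass is tipped over (angle between wine_glass's own z axis and vertical above 0.4 rad).
It also fails if it takes over 51 s, if anything falls off the work surface, if the arm or the gripper's body presses on something with over 40 N, if the wrist force passes 120 N, or if a joint passes its speed limit or range.

## Robot

A 6-joint arm with a two-finger parallel gripper is mounted at the origin on a cart in front of the work surface, level with it; the furniture and walls round the work are solid. World frame = base frame: x ahead of the robot, y to its left, z up, the work surface at z = 0. Lengths are in mm, angles in rad, forces in N, time in s.
With the tool pointing down it reaches from about 275 to 825 mm from the base axis. Payload 4.9 kg.
Tool frame: the origin (TCP) lies at the very end of the fingers, on their centre line; the grasp point (between the pads) lies 19 mm behind it; z points along the fingers, y is the line along which they close (so a half turn about z gives the same grasp; the last joint's range is limited). The gripper opens to 85 mm and grips with 20 to 120 N. Pads are 22 mm wide; open, the fingers measure 114 mm over their backs; the gripper's body (76 mm by 85 mm) begins 54 mm behind the grasp point. The pads swing forward as they close: fully open they stand 13 mm farther back than shut.
Start: joints at [1.146, 0.326, -0.193, 1.052, 0, 1.437], TCP at [157.689, 526.927, 207.881] pointing down, gripper open.
Joint ranges: [-2.65, 2.65], [-0.97, 1.79], [-1.3, 1.35], [-1.93, 2.1], [-1.47, 1.37], [-3.14, 3.14]. Speed limits (rad/s): [2.57, 2.57, 3.14, 3.14, 3.14, 3.14].

## Interface

Orientations are given as [roll, pitch, yaw] about the fixed x, y, z axes, in that order (R = Rz(yaw) Ry(pitch) Rx(roll)).
In Python, from bench import bot, solve_ik, imaging gives the robot as it stands. Calls block until the motion is done:
- bot.move_ptp(position, orientation): joint-space move of the TCP to a pose.
- bot.movel(position, rot=None, max_speed=150, threshold=None): straight line of the TCP; rot=None keeps the orientation; max_speed is the mean speed in mm/s. With threshold (N) it stops when the force on the tool has changed by that much, and returns True; else False.
- bot.move_j(angles): joint-space move.
- bot.grip(opening, effort=None): opening from 0.0 (shut) to 1.0 (fully open); effort is the grip in N (None keeps the last); returns when the fingers have stopped.
- bot.dwell(seconds).
- solve_ik(position, orientation): joint angles nearest the present ones, or None.
- bot.get_state(): the state.
- imaging.capture(name): name is "scene" or "top" or "wrist"; returns the picture (420x560x3 uint8, blue, green, red); there is no depth.
- imaging.camera_model(name): a dict with "K" (3x3 intrinsics, pixels), "position" and "rotation" of the camera in the world. Camera axes: x right, y up, looking along -z (the intrinsics and any distortion apply to the point x, -y, -z); pixel columns grow to the right and rows downward; lengths in mm; the calibration is good to about 2 mm. A picture is of the moment at which its call begins: read the wrist's pose just before it. camera_model takes no time and is no camera call; for the wrist camera it gives the pose at the moment of the call.
A pose or a line that the arm cannot do raises bot.IKError and nothing moves.
- bot.sign_off(): hands the job in; it is judged then, once.
The state is a dict: "t": time; "qpos": joint angles; "joint_velocities": joint speeds; "effort": joint torques, N m; "tcp_pos": TCP position; "orientation": TCP orientation; "contact_force": force on the tool from outside, world axes, zero at the start; "wrist_torque": the same for the moment, N m; "opening": opening from 0.0 (shut) to 1.0 (fully open); "gripper_force": force on a finger pad.
Only numpy, scipy, OpenCV 4.12 (cv2) and the standard library are available. Lean on these libraries where they do the work, as an engineer would, in place of code of your own. Each camera call takes 0.05 s, during which the arm holds its last target. There are 200 camera calls.

## Working session

There is one attempt and no reset: what is moved stays moved. The work goes in short steps, each a Python script; the robot and the scene stay as the last script left them, time stands still between calls to the robot, and variables do not carry over. Pictures are saved under pics/ and viewed, at most 10 in all, crops included, and the job is handed in when it is done.

```bash
ls; mkdir -p pics
python3 - <<'E'
from bench import bot, imaging
import cv2
for n in("scene","top"):
    im=imaging.capture(n); cv2.imwrite(f"pics/{n}0.png",im)
    m=imaging.camera_model(n); print(n,m)
s=bot.get_state(); print(s["t"],s["tcp_pos"],s["orientation"],s["contact_force"])
E
```

```text
pics
scene {'K': array([[387.58224846,   0.        , 274.29973458],
       [  0.        , 387.58224846, 207.39383359],
       [  0.        ,   0.        ,   1.        ]]), 'position': array([156.72842427, 342.57528539, 720.6511965 ]), 'rotation': array([ 0.69622579,  0.0031019 , -2.31395421])}
top {'K': array([[454.67148643,   0.        , 274.76371229],
       [  0.        , 454.67148643, 207.96355774],
       [  0.        ,   0.        ,   1.        ]]), 'position': array([ 384.8460052 ,  -31.03909123, 1131.29992382]), 'rotation': array([ 0.15555605,  0.00217373, -1.54358004])}
0.1 [157.44451617 526.3790389  207.18153763] [-3.14000598e+00 -2.40524293e-04  2.85076439e+00] [-0.40719315  0.41681419  0.8504223 ]
```

View pics/top0.png

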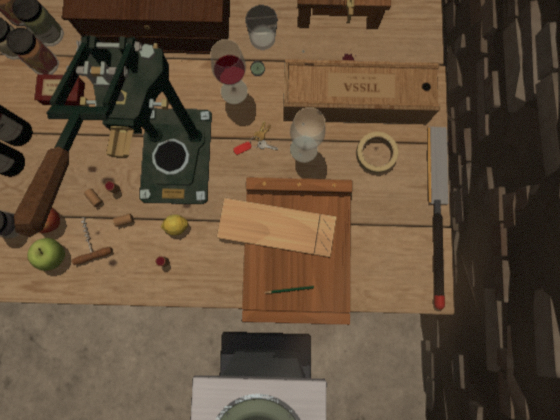

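View pics/scene0.png

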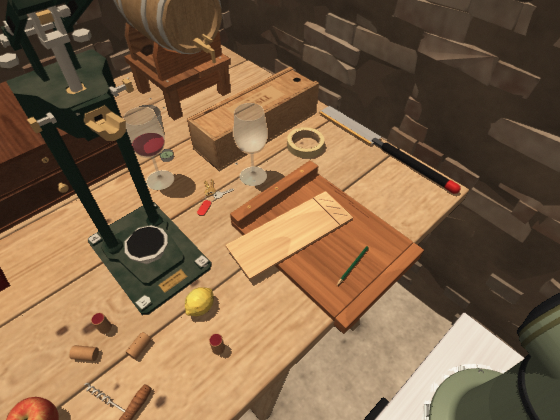

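Top view: the hook spans about (245–352, 180–322) px, with the fence at rows 180–192. The lid corners are near (224,200), (336,216), (332,255) and (219,236), and its pencil line is near col 318. The lemon is at (175,225), the upright cork at (160,261) and the glass foot at about (304,155). The scene view agrees. Next I'll measure by masks and rays.

```bash
cat > h.py <<'E'
import numpy as np, cv2
from scipy.spatial.transform import Rotation as R
from bench import bot, imaging, solve_ik
def rays(m,uv):
    uv=np.atleast_2d(uv).astype(float); K=m["K"]
    d=np.c_[(uv[:,0]-K[0,2])/K[0,0],-(uv[:,1]-K[1,2])/K[1,1],-np.ones(len(uv))]
    return R.from_euler("xyz",m["rotation"]).apply(d)
def cast(m,uv,z):
    d=rays(m,uv); p=m["position"]
    return p+d*((z-p[2])/d[:,2])[:,None]
def tri(m1,u1,m2,u2):
    d1,d2=rays(m1,u1)[0],rays(m2,u2)[0]
    s=np.linalg.lstsq(np.c_[d1,-d2],m2["position"]-m1["position"],rcond=None)[0]
    a,b=m1["position"]+s[0]*d1,m2["position"]+s[1]*d2
    return (a+b)/2,np.linalg.norm(a-b)
def big(mask,seed=None):
    mask=cv2.morphologyEx(mask,cv2.MORPH_OPEN,np.ones((3,3)))
    cs=cv2.findContours(mask,cv2.RETR_EXTERNAL,cv2.CHAIN_APPROX_NONE)[0]
    if seed: cs=[c for c in cs if cv2.pointPolygonTest(c,seed,False)>=0] or cs
    return max(cs,key=cv2.contourArea)
E
python3 - <<'E'
from h import *
for n,pts in (("top",dict(lid=(270,225),lid2=(230,215),lidR=(325,235),hook=(270,270),hook2=(340,280),fence=(300,186),ctr=(200,270),ctr2=(220,180),lemon=(175,225))),("scene",dict(lid=(280,235),hook=(370,230),ctr=(190,240),ctr2=(260,330)))):
    im=cv2.imread(f"pics/{n}0.png"); h=cv2.cvtColor(im,cv2.COLOR_BGR2HSV)
    for k,(u,v) in pts.items():
        q=h[v-4:v+5,u-4:u+5].reshape(-1,3); print(n,k,np.percentile(q,[5,50,95],axis=0).astype(int).tolist())
im=cv2.imread("pics/top0.png")
cv2.imwrite("pics/crop.png",cv2.resize(im[170:335,145:365],None,fx=3.6,fy=3.6,interpolation=cv2.INTER_CUBIC))
E
```

```text
top lid [[14, 117, 166], [16, 122, 178], [16, 126, 180]]
top lid2 [[14, 120, 174], [15, 123, 177], [16, 126, 180]]
top lidR [[14, 115, 150], [15, 124, 170], [16, 127, 180]]
top hook [[12, 154, 100], [12, 159, 109], [13, 166, 113]]
top hook2 [[12, 146, 113], [13, 151, 117], [13, 156, 121]]
top fence [[12, 150, 86], [13, 158, 123], [16, 163, 153]]
top ctr [[15, 107, 137], [15, 110, 143], [16, 115, 147]]
top ctr2 [[15, 102, 140], [16, 106, 146], [16, 109, 149]]
top lemon [[22, 155, 138], [23, 162, 158], [24, 171, 179]]
scene lid [[16, 112, 232], [18, 118, 243], [19, 127, 247]]
scene hook [[11, 165, 170], [12, 167, 182], [12, 169, 189]]
scene ctr [[15, 61, 65], [18, 95, 123], [38, 122, 214]]
scene ctr2 [[15, 114, 206], [15, 119, 214], [16, 125, 221]]
```

View pics/crop.png

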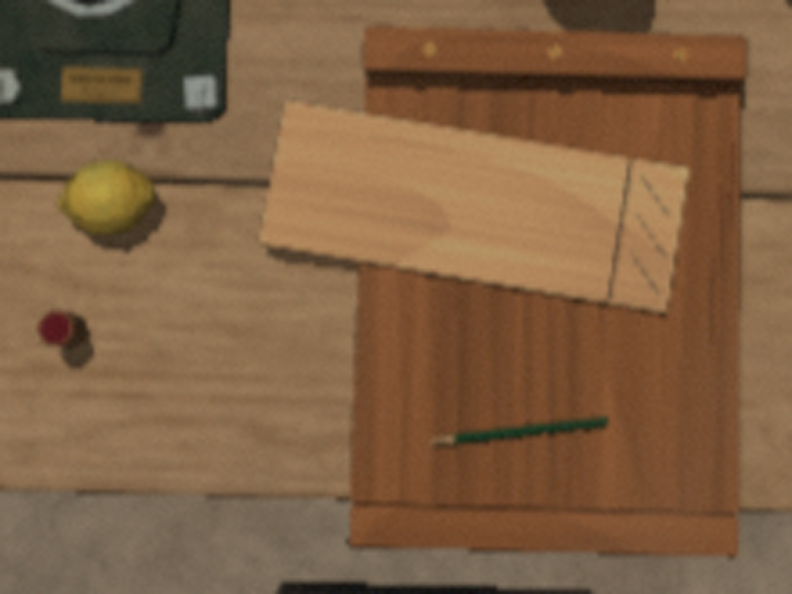

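The crop shows the lid's corners, its pencil line at about crop col 620, the fence's near edge at crop row about 72–78, and the hook's right edge at about col 740. Next: lid corners in both views, and the hook's edges.

```bash
cat >> h.py <<'E'
def hsv(im): return cv2.cvtColor(im,cv2.COLOR_BGR2HSV)
def quad(c):
    """corners of a convex quadrilateral contour: line fits to the four sides"""
    hull=cv2.convexHull(c)
    for e in np.arange(.01,.1,.004):
        q=cv2.approxPolyDP(hull,e*cv2.arcLength(hull,True),True)[:,0]
        if len(q)<=4: break
    q=q.astype(float); P=c[:,0].astype(float); L=[]
    for i in range(4):
        a,b=q[i],q[(i+1)%4]; d=(b-a)/np.linalg.norm(b-a); n=np.array([-d[1],d[0]])
        t=(P-a)@d/np.linalg.norm(b-a); s=P[(abs((P-a)@n)<3)&(t>.1)&(t<.9)]
        vx,vy,x,y=cv2.fitLine(s.astype(np.float32),cv2.DIST_HUBER,0,.01,.01).ravel()
        L.append(np.cross([x,y,1],[x+vx,y+vy,1]))
    o=[np.cross(L[i-1],L[i]) for i in range(4)]
    return np.array([x[:2]/x[2] for x in o])
E
python3 - <<'E'
from h import *
im=cv2.imread("pics/top0.png"); sc=cv2.imread("pics/scene0.png")
mt,ms=imaging.camera_model("top"),imaging.camera_model("scene")
ct=big(cv2.inRange(hsv(im),(13,108,155),(18,140,255)),(270,225)); qt=quad(ct)
cs=big(cv2.inRange(hsv(sc),(15,95,227),(21,140,255)),(280,235)); qs=quad(cs)
print(qt.round(1).tolist(),cv2.contourArea(ct)); print(qs.round(1).tolist(),cv2.contourArea(cs))
w=cast(mt,qt,26); print("lid z26",w.round(1)[:,:2].tolist(),np.linalg.norm(w-np.roll(w,-1,0),axis=1).round(1))
ws=cast(ms,qs,26); print("scene z26",ws.round(1)[:,:2].tolist())
for i in range(4):
    j=np.argmin(np.linalg.norm(ws-w[i],axis=1)); p,e=tri(mt,qt[i],ms,qs[j]); print("tri",p.round(1),round(e,1))
mh=cv2.inRange(hsv(im),(9,138,70),(14,190,200)); ch=big(cv2.morphologyEx(mh,cv2.MORPH_CLOSE,np.ones((3,3))),(300,270))
P=ch[:,0]
for u0,u1,nm in ((200,265,"left"),(330,365,"right")):
    s=P[(P[:,0]>u0)&(P[:,0]<u1)&(P[:,1]>262)&(P[:,1]<305)]; print(nm,np.median(cast(mt,s,18)[:,1]).round(1), len(s))
s=P[(P[:,1]<186)&(P[:,0]>255)&(P[:,0]<340)]; print("fence back top z44",np.median(cast(mt,s,44)[:,0]).round(1))
s=P[(P[:,1]>310)&(P[:,0]>255)&(P[:,0]<340)]; print("front",np.median(cast(mt,s,18)[:,0]).round(1))
V=im[180:200,255:340].mean(axis=(1,2)); print("fence rows",V.round(0).tolist())
print("rows->x z44, z18",[(r,cast(mt,(300,r),44)[0,0].round(1),cast(mt,(300,r),18)[0,0].round(1)) for r in (190,191,192,193)])
for nm,m,z in (("lemon",cv2.inRange(hsv(im),(20,140,90),(28,255,255)),25),("cork",cv2.inRange(hsv(im),(160,100,40),(180,255,255))|cv2.inRange(hsv(im),(0,170,40),(6,255,255)),43)):
    m[:,:140]=0; m[:200]=0; m[:,200:]=0; ys,xs=np.nonzero(m); print(nm,cast(mt,(xs.mean(),ys.mean()),z).round(0),len(xs))
# wrist look
E
```

```text
[[224.6, 198.2], [318.4, 214.3], [312.2, 252.3], [216.8, 236.0]] 3702.5
[[337.7, 225.0], [249.3, 277.1], [225.9, 244.8], [312.3, 198.1]] 3796.5
lid z26 [[579.2, 100.5], [545.2, -131.4], [451.7, -117.5], [485.2, 115.3]] [234.4  94.6 235.2  95.2]
scene z26 [[451.0, -118.7], [484.4, 113.5], [579.2, 99.5], [545.7, -134.7]]
tri [578.7 100.2  27.3] 0.7
tri [ 544.  -131.5   30.1] 1.5
tri [ 451.1 -117.7   27. ] 1.2
tri [484.3 114.5  27.7] 1.8
left 46.8 42
right -208.1 42
fence back top z44 nan
front 285.6
fence rows [83.0, 83.0, 86.0, 89.0, 89.0, 86.0, 83.0, 82.0, 81.0, 74.0, 56.0, 40.0, 35.0, 37.0, 44.0, 59.0, 74.0, 81.0, 81.0, 81.0]
rows->x z44, z18 [(190, np.float64(601.2), np.float64(606.3)), (191, np.float64(598.7), np.float64(603.8)), (192, np.float64(596.2), np.float64(601.2)), (193, np.float64(593.7), np.float64(598.7))]
lemon [[512. 223.  25.]] 364
cork [[421. 246.  43.]] 31
  return _methods._mean(a, axis=axis, dtype=dtype,
  ret = ret.dtype.type(ret / rcount)
```

Run:
```python
from h import *
for yaw in (np.pi,0,-np.pi/2,np.pi/2):
  for p in ((425,-35,60),(590,-60,20),(542,140,20),(542,40,20)): 
    q=solve_ik(p,[np.pi,0,yaw]); print(round(yaw,2),p,None if q is None else np.round(q,2))
o=bot.get_state()["orientation"]
a=np.arctan2(526,157)
bot.movel([390*np.cos(a),390*np.sin(a),200],max_speed=250)
best=min((0,np.pi),key=lambda y:abs(solve_ik((420,-35,60),[np.pi,0,y])[5]))
bot.move_ptp([400,-35,200],[np.pi,0,best])
s=bot.get_state(); print(best,s["t"],s["tcp_pos"],s["orientation"],s["contact_force"],s["opening"])
mw=imaging.camera_model("wrist"); im=imaging.capture("wrist"); cv2.imwrite("pics/w1.png",im); print(mw)
```

```text
3.14 (425, -35, 60) [-0.26  0.28 -0.7   0.59  0.   -0.26]
3.14 (590, -60, 20) [-0.23  0.59 -0.31  0.68  0.   -0.23]
3.14 (542, 140, 20) [ 0.12  0.54 -0.4   0.63  0.    0.12]
3.14 (542, 40, 20) [-0.06  0.51 -0.44  0.61  0.   -0.06]
0 (425, -35, 60) [-0.26  0.28 -0.7   0.59  0.    2.89]
0 (590, -60, 20) [-0.23  0.59 -0.31  0.68  0.    2.92]
0 (542, 140, 20) [ 0.12  0.54 -0.4   0.63  0.   -3.02]
0 (542, 40, 20) [-0.06  0.51 -0.44  0.61  0.    3.08]
-1.57 (425, -35, 60) [-0.26  0.28 -0.7   0.59  0.   -1.83]
-1.57 (590, -60, 20) [-0.23  0.59 -0.31  0.68  0.   -1.8 ]
-1.57 (542, 140, 20) [ 0.12  0.54 -0.4   0.63  0.   -1.45]
-1.57 (542, 40, 20) [-0.06  0.51 -0.44  0.61  0.   -1.63]
1.57 (425, -35, 60) [-0.26  0.28 -0.7   0.59  0.    1.32]
1.57 (590, -60, 20) [-0.23  0.59 -0.31  0.68  0.    1.35]
1.57 (542, 140, 20) [ 0.12  0.54 -0.4   0.63  0.    1.69]
1.57 (542, 40, 20) [-0.06  0.51 -0.44  0.61  0.    1.51]
3.141592653589793 2.7083 [400.09956925 -34.37796843 199.90450404] [ 3.14118059e+00 -2.05566789e-04 -3.14063613e+00] [-0.69086126  0.23072466  0.39870787] 1.0006213595129443
{'K': array([[304.334353  ,   0.        , 276.73861807],
       [  0.        , 304.334353  , 204.53424531],
       [  0.        ,   0.        ,   1.        ]]), 'position': array([329.02383653, -34.78327226, 366.46909489]), 'rotation': array([-2.84187025e-01, -1.44425290e-03,  1.57207865e+00])}
```

View pics/w1.png

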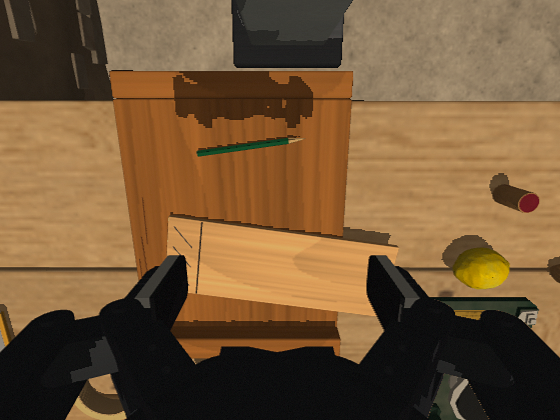

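Wrist view (up is −x): the lid's near edge runs from (168,213) to (397,245), the pencil line is at col ~198, and the counter in front of the lid is clear for the fingers. I'll touch down on the hook to find tip height, then push square toward the fence.

Run:
```python
from h import *
bot.move_ptp([420,-37,50],[np.pi,0,np.pi])
hit=bot.movel([420,-37,0],max_speed=40,threshold=4)
s=bot.get_state(); z=s["tcp_pos"][2]; print(hit,z,s["contact_force"],s["t"])
assert hit
bot.movel([420,-37,z+3.0],max_speed=40)
print(bot.get_state()["tcp_pos"],bot.get_state()["contact_force"])
print(bot.movel([520,-37,z+3.0],max_speed=50,threshold=8))
s=bot.get_state(); print(s["tcp_pos"],s["contact_force"],s["t"])
cv2.imwrite("pics/top1.png",imaging.capture("top"))
```

```text
False 0.21060817752762556 [-0.04988501  0.54939326  0.5701438 ] 4.8167Traceback (most recent call last):
  File "<stdin>", line 5, in <module>
AssertionError
```

Run:
```python
from h import *
s=bot.get_state(); print(s["tcp_pos"],s["contact_force"],s["opening"],s["effort"])
a=imaging.capture("scene")[150:360,180:460]; cv2.imwrite("pics/s1.png",cv2.resize(a,None,fx=2.8,fy=2.8,interpolation=cv2.INTER_CUBIC))
```

```text
[ 4.20229481e+02 -3.70659994e+01  2.10608178e-01] [-0.04988501  0.54939326  0.5701438 ] 1.0001027661959754 [-3.09296876e-03 -3.62402809e+01  1.55329782e+01 -8.10448128e-04
 -2.88792826e-04  1.03718540e-05]
```

View pics/s1.png

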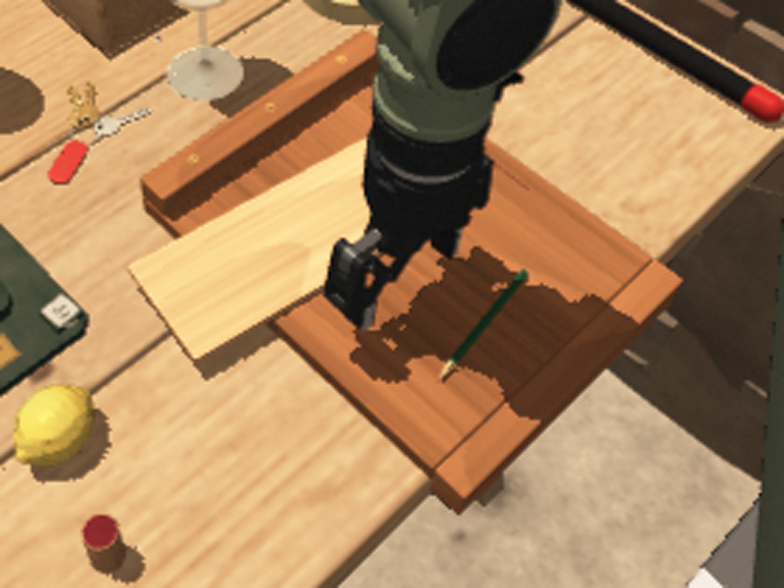

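The scene crop shows the open fingertip (crop ~(365,325)) just above the hook, with nothing touched, so the open fingers stand farther back than expected. I'll continue the touch-down.

Run:
```python
from h import *
hit=bot.movel([420,-37,-15],max_speed=20,threshold=3)
s=bot.get_state(); z=s["tcp_pos"][2]; print(hit,z,s["contact_force"],s["t"])
if hit:
    bot.movel([420,-37,z+3.0],max_speed=30)
    print(bot.get_state()["tcp_pos"],bot.get_state()["contact_force"])
    print(bot.movel([520,-37,z+3.0],max_speed=50,threshold=8))
    s=bot.get_state(); print(s["tcp_pos"],s["contact_force"],s["t"])
    cv2.imwrite("pics/top1.png",imaging.capture("top")[160:340,130:370].repeat(3,0).repeat(3,1))
```

```text
False -14.98106912487044 [ 0.06261576 -0.33955291  0.25648692] 5.7667
```

Run:
```python
from h import *
ms=imaging.camera_model("scene")
for z in (0,10,18,30,40,50): print(z,cast(ms,(310.4,266),z).round(1))
s=bot.get_state(); print(s["tcp_pos"],s["qpos"],s["contact_force"])
a=imaging.capture("scene")[190:290,260:370]; cv2.imwrite("pics/s2.png",cv2.resize(a,None,fx=6,fy=6,interpolation=cv2.INTER_CUBIC))
```

```text
0 [[428.1  -9.2   0. ]]
10 [[424.4  -4.3  10. ]]
18 [[ 4.214e+02 -4.000e-01  1.800e+01]]
30 [[416.8   5.4  30. ]]
40 [[413.1  10.3  40. ]]
50 [[409.3  15.2  50. ]]
[420.03434434 -37.01141172 -14.98106912] [-2.63327648e-01  4.08043166e-01 -7.86247020e-01  3.76502868e-01
 -8.52516712e-06 -2.63340390e-01] [ 0.06261576 -0.33955291  0.25648692]
```

View pics/s2.png

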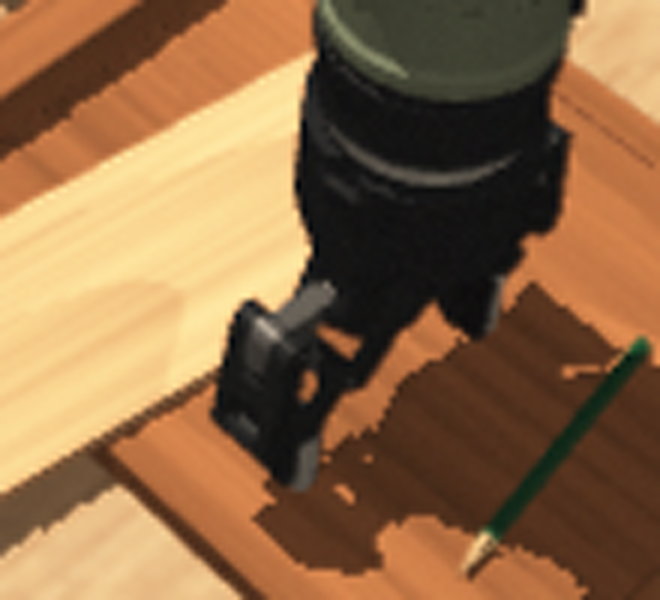

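At TCP z −15 the tip's shadow almost meets the tip (crop ~(300,488)), so it is very near the surface. I'll go on slowly with the force stop.

Run:
```python
from h import *
hit=bot.movel([420,-37,-32],max_speed=20,threshold=3)
s=bot.get_state(); z=s["tcp_pos"][2]; print(hit,z,s["contact_force"],s["t"])
if hit:
    bot.movel([420,-37,z+3.5],max_speed=30)
    print(bot.get_state()["tcp_pos"],bot.get_state()["contact_force"])
    print(bot.movel([520,-37,z+3.5],max_speed=50,threshold=8))
    s=bot.get_state(); print(s["tcp_pos"],s["contact_force"],s["t"])
im=imaging.capture("top")[160:340,130:370]
cv2.imwrite("pics/top1.png",im.repeat(3,0).repeat(3,1))
```

```text
True -18.565416302259344 [-1.00544351  0.05376412  6.81882371] 6.2083
[420.10873081 -37.04286555 -14.97491445] [ 0.11335815 -0.13351333 -0.41309855]
True
[488.7017178  -36.78664319 -15.75839374] [-0.55976844  0.18565947  0.06742039] 7.8
```

View pics/top1.png

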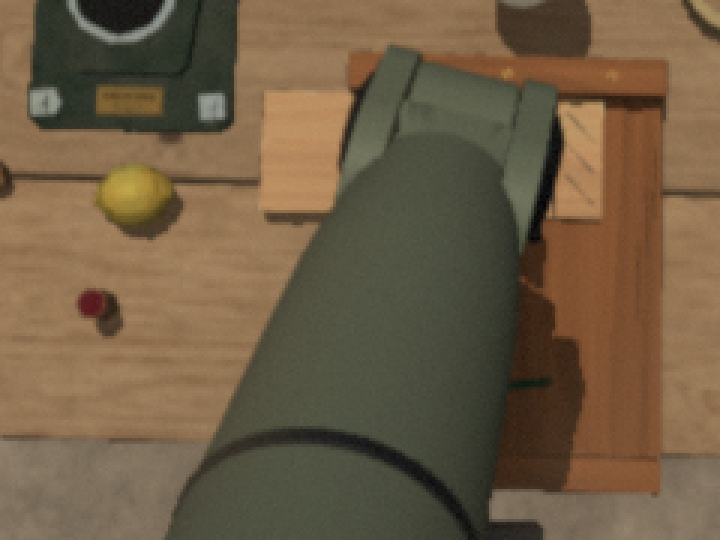

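Top crop: the lid now lies square, far edge at about row 100 against the fence edge at ~97, so it has reached or nearly reached the fence. Lemon and cork are unmoved. I'll press once more, then go to the left end with shut fingers, touching down on the counter to get the tip height.

Run:
```python
from h import *
P=[np.pi,0,np.pi]
print(bot.movel([500,-37,-15],max_speed=20,threshold=10)); s=bot.get_state(); print(s["tcp_pos"],s["contact_force"])
bot.movel([465,-37,-15],max_speed=100); bot.movel([465,-37,70],max_speed=150)
bot.grip(0.0)
bot.move_ptp([535,145,70],P)
im=imaging.capture("top"); mt=imaging.camera_model("top")
c=big(cv2.inRange(hsv(im),(13,108,155),(18,140,255)),(230,210))[:,0]
e=c[(c[:,0]<225)&(c[:,1]>198)&(c[:,1]<228)]
print("left end",cast(mt,e,26)[:,:2].round(1).mean(0),len(e))
cv2.imwrite("pics/t2.png",im)
hit=bot.movel([535,145,-35],max_speed=40,threshold=3)
s=bot.get_state(); print(hit,s["tcp_pos"],s["contact_force"],s["t"],s["opening"])
```

```text
True
[488.27792612 -36.60956719 -16.34335686] [-0.46008061  0.2588524  -0.36823425]
left end [541.9452381  109.53333333] 42
True [534.91200003 144.96593325 -23.33459531] [-0.6283541   0.11103004  5.32082503] 12.9333 0.0018842287392541904
```

Run:
```python
from h import *
bot.movel([543,145,-2],max_speed=80)
print(bot.movel([543,50,-2],max_speed=50,threshold=15)); s=bot.get_state(); print(s["tcp_pos"],s["contact_force"],s["t"])
im=imaging.capture("top"); cv2.imwrite("pics/t3.png",im); cv2.imwrite("pics/t3c.png",im[170:270,190:370].repeat(4,0).repeat(4,1))
```

```text
False
[543.03504448  50.07324864  -1.99583883] [0.16432032 0.14915994 0.41120897] 15.4333
```

View pics/t3c.png

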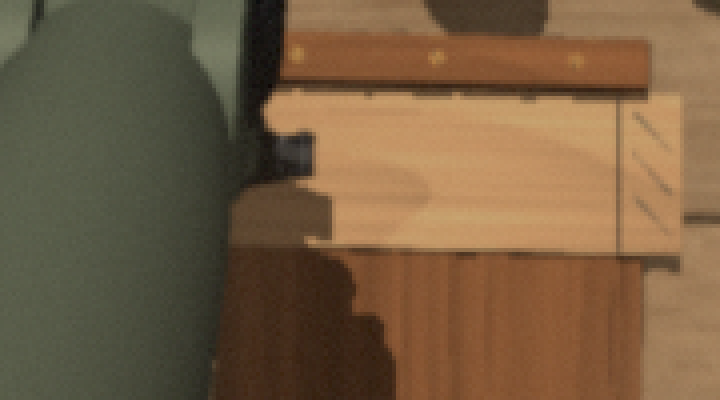

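Crop: the pencil line at col 618 sits about 22 crop px left of the hook's right edge (641). The lid is parallel to the fence, which is at row ~88. I'll compute the remaining distance.

```bash
cat >> h.py <<'E'
def gap(im):
    """y of pencil line and of hook's right end, and lid far edge x, from the top camera"""
    mt=imaging.camera_model("top"); g=cv2.cvtColor(im,cv2.COLOR_BGR2GRAY).astype(float)
    us=[]
    for v in range(198,230):
        r=g[v,325:356]; i=int(np.argmin(r[2:-6]-(r[:-8]+r[4:-4])/2))+2   # dark dip
        w=np.clip(r[[i-2,i+2]].mean()-r[i-1:i+2],0,None); us.append([325+i-1+(w*[0,1,2]).sum()/w.sum(),v])
    us=np.array(us); us=us[abs(us[:,0]-np.median(us[:,0]))<2]
    line=cast(mt,us,26)[:,1]
    hk=[]
    h=hsv(im)
    for v in range(245,300):
        s=h[v,335:365,1].astype(float); d=np.convolve(s,[1,1,0,-1,-1],"valid"); i=int(np.argmin(d)) ; hk.append([335+i+2,v])
        k=d[max(i-1,0):i+2]; 
    hk=np.array(hk,float); 
    e=cast(mt,hk,18)[:,1]
    return np.median(line),np.polyfit(us[:,1],us[:,0],1)[0],np.median(e),e.mean(),e.std()
E
python3 - <<'E'
from h import *
im=cv2.imread("pics/t3.png"); print(gap(im))
h=hsv(im)
for v in (260,275,290): print(h[v,344:360,1].tolist())
g=cv2.cvtColor(im,cv2.COLOR_BGR2GRAY)
print(g[200:230:6,338:362].tolist())
for a in (262,300,340): print(a,g[184:200,a].tolist())
E
```

```text
(np.float64(-194.73907709803197), np.float64(0.00015968001549940522), np.float64(-210.45880056461414), np.float64(-210.45847510240628), np.float64(0.060776513844760925))
[150, 146, 150, 148, 148, 146, 124, 112, 110, 114, 110, 111, 108, 110, 112, 114]
[150, 144, 148, 149, 148, 148, 126, 113, 110, 109, 112, 112, 111, 111, 109, 111]
[152, 147, 147, 148, 151, 147, 127, 113, 107, 106, 108, 108, 110, 111, 114, 107]
[[164, 166, 165, 166, 165, 159, 117, 144, 160, 164, 160, 149, 130, 138, 153, 157, 161, 161, 161, 158, 159, 157, 142, 127], [163, 162, 161, 160, 163, 157, 116, 142, 158, 162, 159, 159, 160, 160, 160, 162, 155, 149, 143, 154, 160, 158, 139, 129], [147, 147, 146, 144, 145, 137, 106, 131, 148, 155, 156, 155, 153, 145, 135, 145, 155, 156, 155, 152, 155, 153, 139, 127], [152, 152, 149, 152, 149, 143, 108, 131, 147, 148, 140, 142, 143, 145, 145, 146, 145, 141, 132, 125, 136, 140, 132, 124], [157, 157, 155, 155, 156, 149, 111, 136, 153, 153, 151, 151, 149, 149, 138, 126, 134, 145, 145, 149, 146, 143, 113, 79]]
262 [107, 95, 91, 96, 92, 72, 47, 64, 86, 129, 150, 155, 157, 154, 150, 152]
300 [128, 116, 99, 96, 95, 93, 68, 42, 59, 82, 133, 161, 161, 159, 158, 159]
340 [108, 105, 101, 104, 99, 99, 94, 71, 41, 58, 84, 130, 158, 161, 162, 163]
```

Run:
```python
from h import *
P=[np.pi,0,np.pi]
bot.movel([543,29.5,-2],max_speed=25,threshold=15); bot.dwell(.2)
im=imaging.capture("top"); print(gap(im)); s=bot.get_state(); print(s["tcp_pos"],s["contact_force"],s["t"])
bot.movel([543,60,-2],max_speed=100); bot.movel([543,60,75],max_speed=150)
bot.grip(1.0)
bot.move_ptp([465,-115,60],P); bot.movel([465,-115,-15.5],max_speed=100)
print(bot.movel([505,-115,-15.5],max_speed=30,threshold=14)); s=bot.get_state(); print(s["tcp_pos"],s["contact_force"],s["t"])
im=imaging.capture("top"); print(gap(im)); cv2.imwrite("pics/t4.png",im)
cv2.imwrite("pics/t4c.png",im[170:270,190:370].repeat(4,0).repeat(4,1))
bot.movel([475,-115,-15],max_speed=100); bot.movel([475,-115,150],max_speed=200)
bot.move_ptp([440,-115,260],P)
mw=imaging.camera_model("wrist"); w=imaging.capture("wrist"); cv2.imwrite("pics/w2.png",w); np.save("mw.npy",mw,allow_pickle=True)
print(bot.get_state()["t"])
```

```text
(np.float64(-180.51790249857518), np.float64(-0.008163023517565099), np.float64(-210.45497095363976), np.float64(-210.41462471171303), np.float64(0.3211757442292483))
[543.01575034  29.60347992  -1.99183798] [0.26459589 0.58148098 0.82623591] 16.7
True
[ 488.40771105 -114.64242093  -16.48904554] [-0.50442928 -0.04200144 -0.19402788] 21.2083
(np.float64(-196.32076930877977), np.float64(0.13646182595826187), np.float64(-193.7479927346467), np.float64(-199.0776366212991), np.float64(18.942053648706654))
23.1
```

View pics/w2.png

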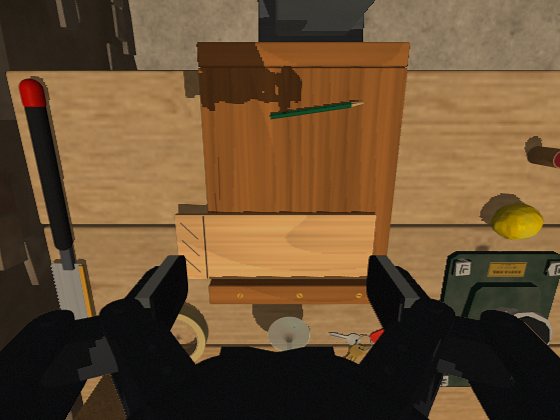

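Wrist view: the lid is flush by eye, with its far edge at row ~278 meeting the shaded fence face. The pencil line (col ~205–208) is about level with the hook's right edge (~207). My earlier search window missed the line, so here are the numbers from both views.

Run:
```python
from h import *
w=cv2.imread("pics/w2.png"); mw=np.load("mw.npy",allow_pickle=True).item()
g=cv2.cvtColor(w,cv2.COLOR_BGR2GRAY).astype(int); S=hsv(w)[:,:,1].astype(int)
print("line rows"); 
for v in (222,240,258,272): print(v,g[v,198:216].tolist())
print("hook edge sat")
for v in (185,195,205,): print(v,S[v,198:216].tolist())
for u in (215,300,365): print(u,g[270:292,u].tolist())
im=imaging.capture("top"); cv2.imwrite("pics/t5.png",im); gt=cv2.cvtColor(im,cv2.COLOR_BGR2GRAY).astype(int); St=hsv(im)[:,:,1]
for v in (200,215,228): print("top",v,gt[v,338:366].tolist())
for v in (262,280): print("topS",v,St[v,338:366].tolist())
print([(u,cast(mw,(u,240),26)[0,1].round(1)) for u in (205,207)],[(u,cast(mw,(u,195),18)[0,1].round(1)) for u in (205,207)])
print([(r,cast(mw,(300,r),26)[0,0].round(1),cast(mw,(300,r),18)[0,0].round(1),cast(mw,(300,r),44)[0,0].round(1)) for r in (276,278,286)])
mt=imaging.camera_model("top"); print([(u,cast(mt,(u,215),26)[0,1].round(1),cast(mt,(u,270),18)[0,1].round(1)) for u in (350,353)])
```

```text
line rows
222 [152, 154, 154, 156, 134, 57, 132, 155, 153, 153, 154, 154, 153, 153, 155, 155, 154, 155]
240 [148, 148, 148, 148, 148, 153, 75, 91, 142, 150, 148, 149, 149, 149, 147, 150, 149, 149]
258 [162, 162, 163, 163, 162, 163, 168, 109, 73, 153, 165, 163, 163, 163, 162, 163, 164, 163]
272 [162, 156, 132, 156, 162, 161, 163, 166, 109, 72, 153, 165, 163, 163, 163, 164, 163, 163]
hook edge sat
185 [135, 132, 134, 136, 131, 135, 138, 136, 175, 198, 197, 193, 192, 195, 194, 195, 193, 194]
195 [133, 133, 132, 133, 136, 133, 134, 131, 141, 181, 193, 190, 195, 189, 194, 196, 195, 192]
205 [136, 136, 136, 136, 141, 137, 136, 129, 124, 172, 195, 193, 194, 190, 194, 189, 190, 198]
215 [161, 163, 163, 164, 164, 163, 161, 74, 75, 36, 34, 35, 38, 37, 35, 52, 77, 98, 99, 100, 101, 101]
300 [145, 159, 164, 164, 165, 168, 71, 74, 78, 39, 36, 37, 38, 36, 37, 49, 76, 96, 95, 95, 95, 94]
365 [164, 163, 159, 156, 156, 165, 73, 74, 78, 41, 37, 37, 38, 37, 37, 52, 79, 101, 102, 98, 97, 96]
top 200 [99, 101, 103, 101, 99, 100, 94, 72, 60, 75, 87, 97, 103, 104, 100, 101, 102, 100, 104, 99, 101, 102, 99,
[... 224 characters left out ...]
1, 87, 91, 91, 91, 91, 90, 92, 93, 93, 92, 93, 95, 95, 96]
topS 262 [54, 51, 56, 52, 50, 49, 52, 50, 49, 49, 54, 54, 54, 53, 52, 52, 53, 48, 54, 48, 50, 48, 49, 50, 50, 55, 50, 54]
topS 280 [56, 55, 49, 52, 52, 54, 52, 47, 52, 54, 60, 48, 54, 49, 52, 51, 53, 53, 54, 53, 53, 53, 52, 49, 46, 52, 52, 51]
[(205, np.float64(-216.5)), (207, np.float64(-213.7))] [(205, np.float64(-214.1)), (207, np.float64(-211.4))]
[(276, np.float64(595.3), np.float64(599.8), np.float64(585.1)), (278, np.float64(598.6), np.float64(603.2), np.float64(588.3)), (286, np.float64(611.9), np.float64(616.8), np.float64(601.0))]
[(350, np.float64(-208.9), np.float64(-210.5)), (353, np.float64(-216.3), np.float64(-217.7))]
```

Wrist measure: the line is 5.2 mm beyond the hook's end, which is good. Flushness is ambiguous because of the oblique view, so I'll look straight down on the seam with the camera turned to stand above it.

Run:
```python
from h import *
bot.move_ptp([598,-185,275],[np.pi,0,np.pi/2])
mw=imaging.camera_model("wrist"); w=imaging.capture("wrist"); cv2.imwrite("pics/w3.png",w); np.save("mw3.npy",mw,allow_pickle=True)
print(mw["position"],mw["rotation"],bot.get_state()["t"])
```

```text
[ 598.09246851 -113.67713098  440.91693113] [-0.28320227  0.00163207  0.00102831] 24.6
```

View pics/w3.png

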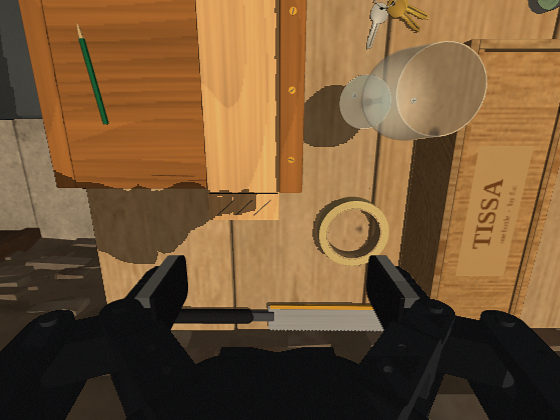

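View from above the seam: the lid's far edge (col ~277) meets the fence with only a hairline, and the line is just off the hook's end (row ~192). Profile numbers next.

Run:
```python
from h import *
w=cv2.imread("pics/w3.png"); mw=np.load("mw3.npy",allow_pickle=True).item()
g=cv2.cvtColor(w,cv2.COLOR_BGR2GRAY).astype(int)
for v in (3,30,70,110,150,180): print(v,g[v,270:288].tolist(), [cast(mw,(u,v),z)[0,0].round(1) for u,z in ((276,26),(279,44))])
for v in (3,30,70,110,150,180,205): print(v,g[v,198:212].tolist(), cast(mw,(206,v),26)[0,:2].round(1))
print("line/hook end rows"); 
for u in (262,270,): print(u,g[183:203,u].tolist(),cast(mw,(u,192),26)[0,1].round(1))
for u in (285,292,297): print(u,g[183:203,u].tolist(),cast(mw,(u,192),44)[0,1].round(1))
for u in (150,190): print(u,g[180:200,u].tolist(),cast(mw,(u,188),18)[0,1].round(1))
```

```text
3 [174, 170, 169, 172, 178, 112, 81, 86, 87, 52, 70, 100, 108, 106, 105, 103, 102, 101] [np.float64(596.4), np.float64(599.9)]
30 [177, 174, 173, 175, 180, 114, 82, 86, 87, 53, 72, 104, 109, 107, 104, 105, 104, 104] [np.float64(596.4), np.float64(600.0)]
70 [178, 178, 177, 177, 176, 182, 113, 83, 85, 59, 78, 104, 107, 106, 107, 105, 104, 106] [np.float64(596.4), np.float64(600.1)]
110 [179, 180, 180, 178, 177, 181, 113, 82, 87, 61, 82, 104, 106, 105, 104, 105, 105, 104] [np.float64(596.4), np.float64(600.3)]
150 [180, 181, 182, 180, 179, 182, 114, 81, 83, 64, 82, 98, 106, 112, 113, 113, 112, 110] [np.float64(596.5), np.float64(600.4)]
180 [179, 179, 181, 179, 178, 181, 113, 80, 78, 72, 93, 107, 110, 110, 113, 111, 111, 111] [np.float64(596.5), np.float64(600.5)]
3 [170, 173, 175, 174, 172, 169, 166, 166, 167, 166, 170, 173, 176, 175] [513.   15.4]
30 [163, 169, 169, 173, 175, 174, 170, 166, 165, 165, 164, 167, 172, 175] [511.2 -13.3]
70 [103, 51, 147, 163, 160, 166, 171, 171, 169, 163, 161, 162, 162, 164] [508.3 -58.2]
110 [109, 110, 110, 110, 83, 168, 175, 172, 178, 179, 177, 175, 1
[... 340 characters left out ...]
0, 145, 18, 182, 177, 175, 174, 174, 175, 174, 174, 173] -216.1
270 [179, 179, 179, 178, 179, 178, 179, 180, 182, 147, 17, 184, 180, 177, 178, 179, 155, 112, 167, 178] -216.1
285 [111, 111, 111, 111, 111, 112, 112, 111, 113, 105, 139, 138, 138, 137, 140, 139, 141, 142, 143, 145] -211.7
292 [116, 116, 114, 116, 115, 116, 116, 115, 116, 106, 149, 148, 149, 148, 150, 149, 149, 150, 152, 153] -211.6
297 [109, 107, 108, 109, 108, 108, 106, 107, 106, 100, 149, 147, 148, 145, 147, 148, 150, 151, 150, 150] -211.6
150 [91, 95, 99, 100, 103, 104, 104, 105, 68, 71, 71, 74, 75, 75, 76, 77, 74, 74, 74, 74] -212.5
190 [61, 100, 47, 45, 48, 50, 50, 49, 52, 67, 67, 67, 66, 66, 66, 65, 66, 66, 66, 66] -212.4
```

The grey strip at the far edge is lid wood in the fence's shadow: its brightness ratio is 0.47, the same as the other shadows here. So the lid's edge is at x≈600 against the fence at ≈600.5, and the lid measures its full 100 mm width. The line is 5 mm past the hook's end. The arm is clear, so I'm handing in.

```bash
python3 -c "
from bench import bot
print(bot.sign_off(), bot.get_state()['t'])"
```

```text
the job is handed in; nothing more can be done
the job is handed in; nothing more can be done
```

I handed the job in with the lid flush against the fence to within about 1 mm and the pencil line about 5 mm beyond the hook's right end; the sign-off returned no verdict, and the lemon, cork and glass were never touched.

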